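Hang the glaze sample tile on the free peg

TASK

Hang the loose sample tile, the long one with the hole, on the free peg of the sloping sample stand: painted face outward, hole end at the top, straight, and lying flat against its bracket and the batten. Feel your way onto the peg and slide the tile gently home while you still hold it, without dropping or ramming it, then let go. Leave the tiles already hanging and the other things on the table where they are.

Things in the scene. Friction and masses are not known exactly. Their poses are not given: they have to be found in the camera images.
- tile_center (a point): the loose sample tile: white glazed plate 120 long, 50 wide, 8 thick, about 110 g, four blue strokes on its painted face, a round 13 mm hole through it near one end. It lies flat on the table, painted face up. The point is its centre, half-way through its thickness. Axes: x along its length towards the hole end, y across, z out of the painted face.
- tile_hole (a point): centre of the hole in the loose tile (half-way through its thickness), 43 mm from tile_center along the tile's x; same axes.
- stand: fixed stand: plywood board 380 wide, 260 up the slope, at 42 degrees to the table, facing the robot. Origin on the table; x level, away from the robot, y along its width, z up. Near the top three equal brackets with pegs, at y = -110, 0, 110; two hold tiles. A batten crosses the board 91 down the slope from the bracket middles; a hung tile rests on it and the bracket, 6 off the board.
- place: bracket of the free peg: aluminium plate 74 wide, 34 up the slope. Origin: middle of its front face, 143 above the table; x up the slope, y level, z out of the face. Its peg points along z: 10 diameter, 40 long, 1.5 chamfer. The peg's foot is in a level slot: it may stand from y -12 to +12, to be seen or felt; over 12 N sideways shifts it for good. Tile home: axes parallel, hole at z = 4.
- tile_b_center (a point): centre of a sample tile, exactly like the loose one, already hanging on its peg. To be left alone.
- tile_c_center (a point): centre of the other sample tile already hanging on its peg. To be left alone.
- palette: white porcelain paint palette 135 x 90 x 12, lying on the table; origin at the centre of its underside, x along its length. Bystander.
- palette2: a second such palette, 135 x 90 x 12, lying on the table. Bystander.
- blank: plain white square tile without a hole, 70 x 70 x 8, lying on the table; origin at the centre of its underside. Bystander.
- jar: small closed paint jar, 52 diameter, 62 tall, standing on the table; origin at the centre of its underside. Bystander.
- mug: white mug, 76 diameter, 85 tall, standing on the table, handle at its +y; origin at the centre of its underside. Bystander.
Not all that is in view belongs to the job. What is shaped like the part that bears tile_center but purple or turquoise is not meant.

How it is judged:
By the outcome, as a careful person would: the job done as asked, in the order asked, and still so for the second after the job is handed in, with the robot touching nothing.
It also fails if it takes over 64 s, if anything falls off the work surface, if the arm or the gripper's body presses on something with over 40 N, if the wrist force passes 120 N, or if a joint passes its speed limit or range.

ROBOT

A 6-joint arm with a two-finger parallel gripper is mounted at the origin on the work surface. World frame = base frame: x ahead of the robot, y to its left, z up, the work surface at z = 0. Lengths are in mm, angles in degrees, forces in N, time in s.
With the tool pointing down it reaches from about 350 to 850 mm from the base axis. Payload 8.1 kg.
Tool frame: the origin (TCP) lies at the very end of the fingers, on their centre line; the grasp point (between the pads) lies r.tcp_to_grasp behind it (r.tcp_to_grasp is the distance from the TCP to the grasp point, in mm); z points along the fingers, y is the line along which they close (so a half turn about z gives the same grasp; the last joint's range is limited). The gripper opens to 85 mm and grips with 20 to 120 N. Pads are 22 mm wide; open, the fingers measure 114 mm over their backs; the gripper's body (76 mm by 85 mm) begins 54 mm behind the grasp point. The pads swing forward as they close: fully open they stand 13 mm farther back than shut.
Start: joints at [65.466, 7.471, 85.268, -0, 87.261, -4.893], TCP at [201.654, 565.103, 231.292] pointing down, gripper open.
Joint ranges: [-169.43, 169.43], [-51.17, 129.36], [1.28, 143.12], [-76.62, 256.62], [0, 156.53], [-152.29, 152.29]. Speed limits (degrees/s): [136.94, 136.94, 159.86, 180, 180, 180].

INTERFACE

Orientations are given as [roll, pitch, yaw] about the fixed x, y, z axes, in that order (R = Rz(yaw) Ry(pitch) Rx(roll)).
In Python, from bench import r gives the robot as it stands.
- The arm moves only by the shell command python3 -m handwheel 'ROWS' [OPENING] [FORCE]. ROWS is JSON, a list of rows, each a list of 4 numbers: the shift along the tool's x, y, z in m, then the turn about the tool's z in degrees. A call has 1 to 10 rows; each row shifts and turns the commanded pose from where the row before left it, along the tool's axes as they then stand; what a row does not reach is not made up. A row lasts 1/10 s, in which the tool goes at most 50 mm and 8.59 degrees, less where a joint would pass 70% of its speed; a pose out of reach is approached as far as the arm can. A call is refused whole if a number of a shift passes 0.05 or a number of a turn 8.59, either way. A call with a gripper value outside its range is refused whole. OPENING is the finger opening in m, from 0 to 0.0854, set as the call begins (- or left out, the last holds). The fingers move at their own pace and stop on an object; FORCE is the grip in N (left out, the last holds). Time passes only in rows, so rows that do not move let the fingers close. It gives the time, the measured TCP pose, the force, the opening and the grip force at its end, in the units of the state.
- r.sense(): the state, without advancing time (a new reading comes with each control period).
- r.snapshot(name): name is "scene" or "top" or "wrist"; returns the picture (480x640x3 uint8, red, green, blue); there is no depth.
- r.camera_params(name): a dict with "fx", "fy", "cx", "cy" (pixels), "R" (3x3) and "t" (3): a world point X has camera coordinates R X + t; the wrist camera has in their place "mount" (4x4, takes a point from camera to tool coordinates, whose origin is the TCP and whose axes are the flange's). Camera axes: x right, y down, z forward; pixel columns grow to the right and rows downward; lengths in mm; the calibration is good to about 2 mm. A picture is of the moment at which its call begins: read the wrist's pose just before it. camera_params takes no time and is no camera call.
- r.hand_in(): hands the job in; it is judged then, once.
The state is a dict: "time": time; "joint_pos": joint angles; "qd": joint speeds; "joint_efforts": joint torques, N m; "tool_pos": TCP position; "tcp_rot": TCP orientation; "ft_force": force on the tool from outside, world axes, zero at the start; "wrist_torque": the same for the moment, N m; "finger_gap": finger opening in mm; "grip_force": force on a finger pad.
Only numpy, scipy, OpenCV 4.12 (cv2) and the standard library are available. Lean on these libraries where they do the work, as an engineer would, in place of code of your own. Each camera call takes 0.05 s, during which the arm holds its last target. There are 200 camera calls.

## Working session

There is one attempt and no reset: what is moved stays moved. The work goes in short steps, Python scripts to look and compute and a shell command to move; the robot and the scene stay as the last step left them, time stands still between calls to the robot, and variables do not carry over. Pictures are saved under pics/ and viewed, at most 10 in all, crops included, and the job is handed in when it is done.

```bash
mkdir -p pics; ls
python3 - <<'E'
from bench import r
import cv2,json
s=r.sense();print({k:s[k] for k in('time','tool_pos','tcp_rot','finger_gap')},r.tcp_to_grasp)
for n in('scene','top','wrist'):
    cv2.imwrite(f'pics/{n}0.png',r.snapshot(n)[:,:,::-1]);print(n,r.camera_params(n))
E
```

```text
pics
{'time': 0.0, 'tool_pos': array([201.43796044, 564.58201447, 230.23656942]), 'tcp_rot': array([-1.79893308e+02, -5.80865974e-03,  1.60359778e+02]), 'finger_gap': 85.34940237200004} 18.700000000000003
scene {'fx': 456.6277437591758, 'fy': 456.6277437591758, 'cx': 319.7056421006948, 'cy': 245.92463096225683, 'R': array([[ 0.73968027,  0.67266546, -0.01985631],
       [ 0.46603666, -0.53330537, -0.70597112],
       [-0.48547186,  0.51293914, -0.70796222]]), 't': array([-271.77214293, -194.11056489, 1499.82415053])}
top {'fx': 471.07175628871204, 'fy': 471.07175628871204, 'cx': 322.2440693050995, 'cy': 232.72030627645626, 'R': array([[-0.01102185, -0.9998709 , -0.01169219],
       [-0.98011548,  0.01311936, -0.19799374],
       [ 0.19812157,  0.00927744, -0.98013355]]), 't': array([-103.61410073,  457.86791216, 1063.40513211])}
wrist {'fx': 383.997194776646, 'fy': 383.997194776646, 'cx': 319.5014125814639, 'cy': 242.2808605456284, 'mount': array([[ 2.48853225e-04, -9.46782008e-01, -3.21875390e-01,
         8.30053639e+01],
       [ 9.99999513e-01,  5.42864258e-04, -8.23675921e-04,
         3.79865725e-02],
       [ 9.54576188e-04, -3.21875029e-01,  9.46781683e-01,
        -1.41755009e+02],
       [ 0.00000000e+00,  0.00000000e+00,  0.00000000e+00,
         1.00000000e+00]])}
```

View pics/top0.png

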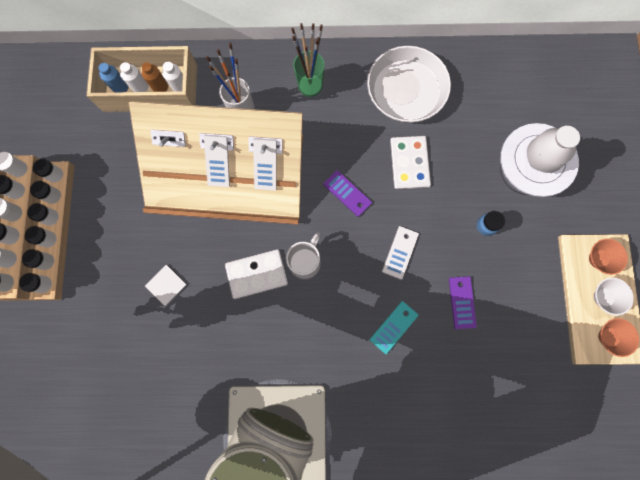

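View pics/scene0.png

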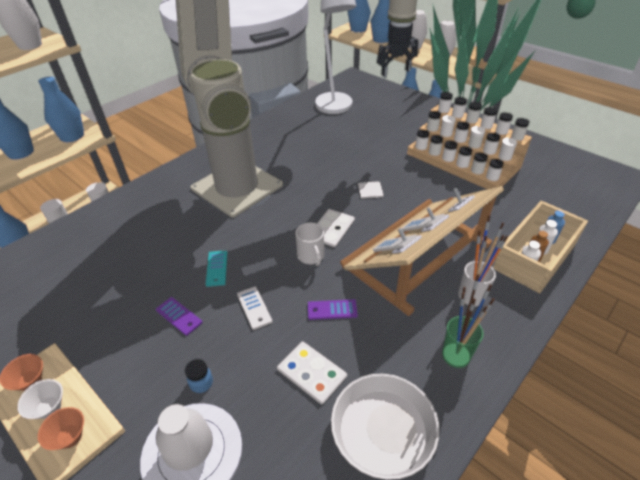

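Candidates shaped like the tile in the top view are white (401,253), turquoise (394,328), purple (349,193) and purple (463,302). The white one with blue strokes fits, and its hole is near (406,236). The free bracket is the leftmost on the stand, at about (168,139). I'll confirm both in an enlarged crop.

Run:
```python
import cv2,numpy as np
a=cv2.imread('pics/top0.png')
c=lambda x,y,w,h,k:cv2.resize(a[y:y+h,x:x+w],None,fx=k,fy=k,interpolation=cv2.INTER_CUBIC)
A=c(376,220,50,65,8);B=c(130,100,50,65,8)
cv2.imwrite('pics/crop1.png',np.hstack([A,B]))
```

```text
(no output)
```

View pics/crop1.png

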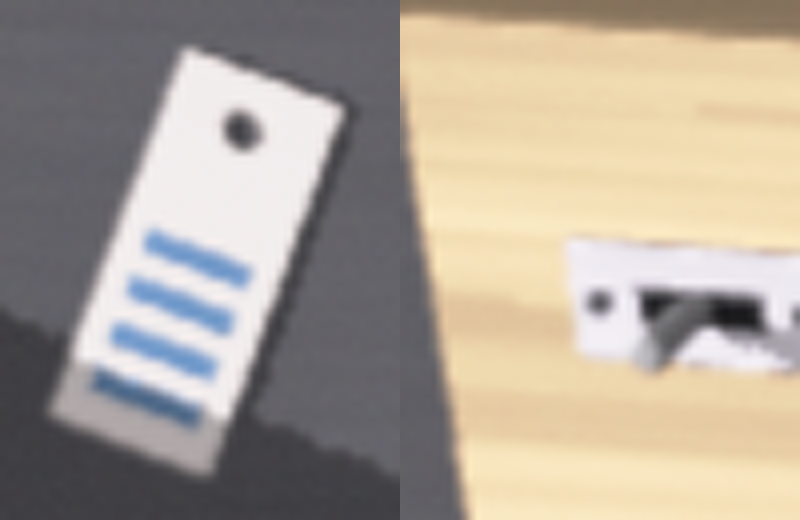

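The crop confirms the white tile: its hole is at (406,236), and its four strokes are towards the other end. The free bracket has its slot and a leaning peg, foot at about (166,137) and tip at about (161,145). The tool can only stay vertical, so the tile will have to be pitched 42° in the grip by pressing its hole end on the stand.

```bash
cat > h.py <<'E'
from bench import r
import numpy as np,cv2
from scipy.spatial.transform import Rotation as Ro
from scipy.optimize import least_squares
def cam(n,s=None):
    p=r.camera_params(n);K=(p['fx'],p['fy'],p['cx'],p['cy'])
    if n!='wrist': return K,np.array(p['R']),np.array(p['t'])
    s=s or r.sense();M=np.array(p['mount']);Rt=Ro.from_euler('xyz',s['tcp_rot'],degrees=True).as_matrix()
    Rc=Rt@M[:3,:3];c=Rt@M[:3,3]+s['tool_pos'];return K,Rc.T,-Rc.T@c
def proj(C,X):
    K,R,t=C;q=np.atleast_2d(X)@R.T+t
    return np.c_[K[0]*q[:,0]/q[:,2]+K[2],K[1]*q[:,1]/q[:,2]+K[3]]
def back(C,u,v,z):
    K,R,t=C;d=R.T@[(u-K[2])/K[0],(v-K[3])/K[1],1];c=-R.T@t
    return c+d*(z-c[2])/d[2]
a=np.radians(42)
def place_axes(yaw):  # columns x up slope, y, z out
    Z=Ro.from_euler('z',yaw,degrees=True).as_matrix()
    return Z@np.array([[np.cos(a),0,-np.sin(a)],[0,1,0],[np.sin(a),0,np.cos(a)]])
def rep(C=None):
    s=r.sense();print({k:np.round(s[k],2).tolist() for k in('time','tool_pos','tcp_rot','ft_force','finger_gap','grip_force')})
E
python3 - <<'E'
from h import *
C=cam('top')
f=lambda x,y:(376+x/8-.44,220+y/8-.44)
P=[back(C,*f(*q),8) for q in((183,47),(347,105),(213,475),(47,412),(242,130))]
print(np.round(P,1)); c=np.mean(P[:4],0);d=(P[0]+P[1]-P[2]-P[3])/2
print('tile',c,np.linalg.norm(d),np.degrees(np.arctan2(d[1],d[0])))
# stand: bracket corners of free one + board corners rough
obs=np.array([(150.4,129.2),(151.6,144),(184.2,131),(184.6,146.5)])
loc=np.array([(17,37,0),(-17,37,0),(17,-37,0),(-17,-37,0)])
g=lambda p:(proj(C,np.array([p[0],p[1],143])+loc@place_axes(p[2]).T)-obs).ravel()
s=least_squares(g,[600,300,0]);print('place',s.x,np.round(s.fun,1))
A=place_axes(s.x[2]);o=np.r_[s.x[:2],143]
for y in(-12,0,12):print(y,proj(C,o+A@[0,y,0]).round(1),proj(C,o+A@[0,y,40]).round(1))
print('b,c holes',[ (proj(C,o+A@[0,-110*k,0])).round() for k in(1,2)])
E
```

```text
[[ 479.7 -294.7    8. ]
 [ 461.  -343.6    8. ]
 [ 349.2 -298.     8. ]
 [ 368.7 -249.3    8. ]
 [ 453.7 -311.4    8. ]]
tile [ 414.66514504 -296.40006641    8.        ] 120.33295179626795 -22.206053664768284
place [658.62924801 233.903454    -5.25800097] [-0.   0.   0.8 -0.2 -0.9  0.6  0.1 -0.4]
-12 [[173.  138.1]] [[166.8 144.3]]
0 [[167.7 137.7]] [[161.3 143.9]]
12 [[162.4 137.4]] [[155.9 143.5]]
b,c holes [array([[216., 141.]]), array([[265., 145.]])]
```

```bash
python3 -m handwheel '[[-0.0373,-0.0286,0,2.5],[-0.0373,-0.0286,0,0],[-0.0373,-0.0286,0,0],[-0.0373,-0.0286,0,0],[-0.0373,-0.0286,0,0],[-0.0373,-0.0286,0,0],[-0.0373,-0.0286,0,0],[-0.0373,-0.0286,0,0],[-0.0373,-0.0286,0,0]]' && python3 -m handwheel '[[-0.0187,-0.0459,0,0],[-0.0187,-0.0459,0,0],[-0.0187,-0.0459,0,0],[-0.0187,-0.0459,0,0],[-0.0187,-0.0459,0,0],[-0.0187,-0.0459,0,0],[-0.0187,-0.0459,0,0],[-0.0187,-0.0459,0,0],[-0.0187,-0.0459,0,0],[-0.0187,-0.0459,0,0]]' && python3 -m handwheel '[[0,0,0.0,0],[0,0,0,0]]'
python3 - <<'E'
from h import *
rep();C=cam('wrist');im=r.snapshot('wrist');cv2.imwrite('pics/w1.png',im[:,:,::-1])
A=Ro.from_euler('z',-22.2,degrees=True).as_matrix()
print(proj(C,np.array([414.7,-296.4,8])+np.array([(0,0,0),(60,25,0),(60,-25,0),(-60,-25,0),(-60,25,0),(43,0,0)])@A.T).round())
E
```

```text
time: 1.05
tool_pos: [417.8, 199.4, 231.2]
tcp_rot: [180.0, 0.0, 157.9]
ft_force: [0.6, 0.3, 0.1]
finger_gap: 85.4
grip_force: 0.0
time: 2.05
tool_pos: [417.0, -296.5, 231.2]
tcp_rot: [180.0, 0.0, 157.8]
ft_force: [1.0, 0.0, 0.1]
finger_gap: 85.4
grip_force: 0.0
time: 2.25
tool_pos: [416.9, -295.2, 230.5]
tcp_rot: [180.0, -0.1, 157.7]
ft_force: [-0.2, 1.4, -0.1]
finger_gap: 85.6
grip_force: 0.0
{'time': 2.25, 'tool_pos': [416.88, -295.18, 230.49], 'tcp_rot': [179.95, -0.1, 157.71], 'ft_force': [-0.21, 1.36, -0.14], 'finger_gap': 85.63, 'grip_force': 0.0}
[[318. 201.]
 [342. 259.]
 [293. 259.]
 [290. 137.]
 [345. 137.]
 [318. 243.]]
```

View pics/w1.png

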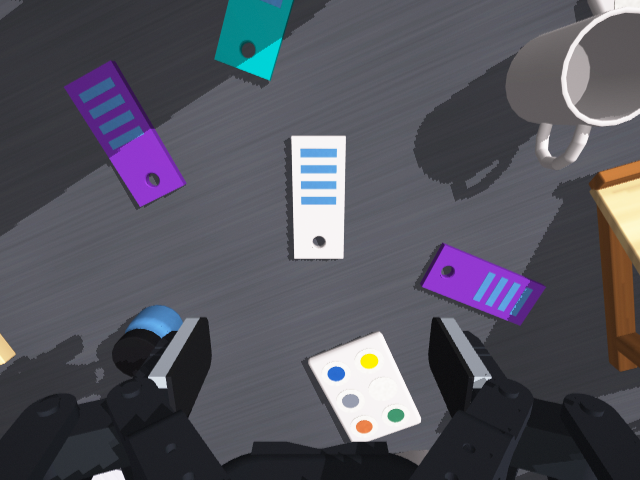

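Run:
```python
from h import *
p=r.camera_params('wrist');M=np.array(p['mount']);Rm=M[:3,:3]
C=((p['fx'],p['fy'],p['cx'],p['cy']),Rm.T,-Rm.T@M[:3,3])
for z in(0,-6,-13,-20):print(z,proj(C,[(11,-42.7,z),(-11,-42.7,z),(11,42.7,z),(-11,42.7,z)]).round().tolist())
```

```text
0 [[216.0, 297.0], [220.0, 343.0], [424.0, 297.0], [419.0, 344.0]]
-6 [[212.0, 304.0], [216.0, 352.0], [428.0, 304.0], [423.0, 352.0]]
-13 [[207.0, 313.0], [212.0, 362.0], [433.0, 313.0], [427.0, 362.0]]
-20 [[201.0, 323.0], [207.0, 374.0], [438.0, 323.0], [432.0, 374.0]]
```

```bash
python3 -m handwheel '[[0.0015,-0.001,0.045,0],[0,0,0.045,0],[0,0,0.045,0],[0,0,0.045,0],[0,0,0.02,0],[0,0,0.01,0],[0,0,0.005,0],[0,0,0.005,0],[0,0,0.005,0],[0,0,0,0]]' && python3 -m handwheel '[[0,0,0.003,0],[0,0,0.0015,0],[0,0,0.0015,0],[0,0,0,0]]' && python3 -m handwheel '[[0,0,0,0],[0,0,0,0],[0,0,0,0],[0,0,0,0],[0,0,0,0],[0,0,0,0],[0,0,0,0],[0,0,0,0]]' 0 40
```

```text
time: 3.3
tool_pos: [416.2, -295.0, 6.8]
tcp_rot: [-180.0, 0.1, 157.9]
ft_force: [-0.3, 0.7, 0.1]
finger_gap: 85.5
grip_force: 0.0
time: 3.7
tool_pos: [415.7, -294.7, 0.1]
tcp_rot: [180.0, -0.0, 157.9]
ft_force: [0.7, 0.6, 0.1]
finger_gap: 85.3
grip_force: 0.0
time: 4.5
tool_pos: [416.0, -295.0, 0.8]
tcp_rot: [-180.0, 0.0, 157.9]
ft_force: [-1.4, 0.4, 6.4]
finger_gap: 48.4
grip_force: 41.7
```

```bash
python3 -m handwheel '[[0,0,-0.01,0],[0,0,-0.03,0],[0,0,-0.04,0],[0,0,-0.04,0],[0,0,-0.04,-4.2],[0,0,-0.04,-4.2],[0,0,-0.03,-4.2],[0,0,0,-4.3]]' && python3 -m handwheel '[[-0.0052,0.0304,0,0],[-0.0052,0.0304,0,0],[-0.0052,0.0304,0,0],[-0.0052,0.0304,0,0],[-0.0052,0.0304,0,0],[-0.0052,0.0304,0,0],[-0.0052,0.0304,0,0],[-0.0052,0.0304,0,0],[-0.0052,0.0304,0,0]]' && python3 -m handwheel '[[-0.0052,0.0304,0,0],[-0.0052,0.0304,0,0],[-0.0052,0.0304,0,0],[-0.0052,0.0304,0,0],[-0.0052,0.0304,0,0],[-0.0052,0.0304,0,0],[-0.0052,0.0304,0,0],[-0.0052,0.0304,0,0],[-0.0052,0.0304,0,0],[0,0,0,0]]'
python3 - <<'E'
from h import *
rep();C=cam('wrist');im=r.snapshot('wrist');cv2.imwrite('pics/w2.png',im[:,:,::-1])
A=place_axes(-5.26);o=np.array([658.6,233.9,143])
print(proj(C,o+np.array([(17,37,0),(-17,37,0),(17,-37,0),(-17,-37,0),(0,0,0),(0,0,40),(-91,0,0)])@A.T).round().tolist())
E
```

```text
time: 5.3
tool_pos: [417.8, -296.4, 236.7]
tcp_rot: [-179.7, 0.4, 174.9]
ft_force: [0.5, -1.3, -1.6]
finger_gap: 48.5
grip_force: 41.9
time: 6.2
tool_pos: [487.3, -25.3, 230.6]
tcp_rot: [-180.0, 0.0, 174.8]
ft_force: [0.3, -0.8, -0.9]
finger_gap: 48.3
grip_force: 41.9
time: 7.2
tool_pos: [558.7, 244.9, 230.0]
tcp_rot: [179.9, -0.0, 174.9]
ft_force: [0.1, -0.9, -0.6]
finger_gap: 48.5
grip_force: 42.0
{'time': 7.2, 'tool_pos': [558.68, 244.91, 230.01], 'tcp_rot': [179.94, -0.04, 174.93], 'ft_force': [0.11, -0.92, -0.64], 'finger_gap': 48.52, 'grip_force': 41.95}
[[369.0, 408.0], [367.0, 358.0], [264.0, 408.0], [266.0, 357.0], [317.0, 382.0], [316.0, 378.0], [317.0, 263.0]]
```

View pics/w2.png

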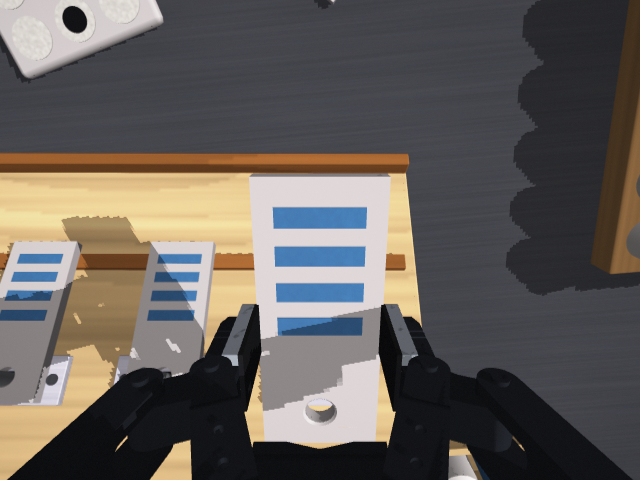

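The tile is held level and square between the pads, hole at (320,411), and it hides the free bracket. I'll step aside to see the peg.

```bash
python3 -m handwheel '[[-0.02,0.02,-0.005,0],[-0.03,0.03,-0.005,0],[-0.03,0.03,0,0],[-0.01,0.015,0,0],[0,0,0,0],[0,0,0,0]]'
python3 - <<'E'
from h import *
rep();C=cam('wrist');im=r.snapshot('wrist')
cv2.imwrite('pics/w3f.png',im[:,:,::-1])
A=place_axes(-5.26);o=np.array([658.6,233.9,143])
q=proj(C,o+np.array([(17,37,0),(-17,37,0),(17,-37,0),(-17,-37,0),(0,0,0),(0,0,40),(-91,0,0)])@A.T);print(q.round().tolist())
x,y=(q[4]-[60,75]).astype(int);x=max(x,0);y=max(y,0);print(x,y)
c=im[y:y+120,x:x+150,::-1]
cv2.imwrite('pics/w3.png',cv2.resize(c,None,fx=5,fy=5,interpolation=cv2.INTER_CUBIC))
E
```

```text
time: 7.85
tool_pos: [657.0, 327.0, 239.8]
tcp_rot: [-179.9, -0.1, 174.7]
ft_force: [-0.6, 0.3, -1.3]
finger_gap: 48.6
grip_force: 42.0
{'time': 7.85, 'tool_pos': [657.03, 326.96, 239.8], 'tcp_rot': [-179.94, -0.06, 174.74], 'ft_force': [-0.63, 0.34, -1.34], 'finger_gap': 48.61, 'grip_force': 41.99}
[[234.0, 284.0], [239.0, 236.0], [120.0, 284.0], [131.0, 236.0], [181.0, 259.0], [158.0, 235.0], [198.0, 147.0]]
121 184
```

View pics/w3.png

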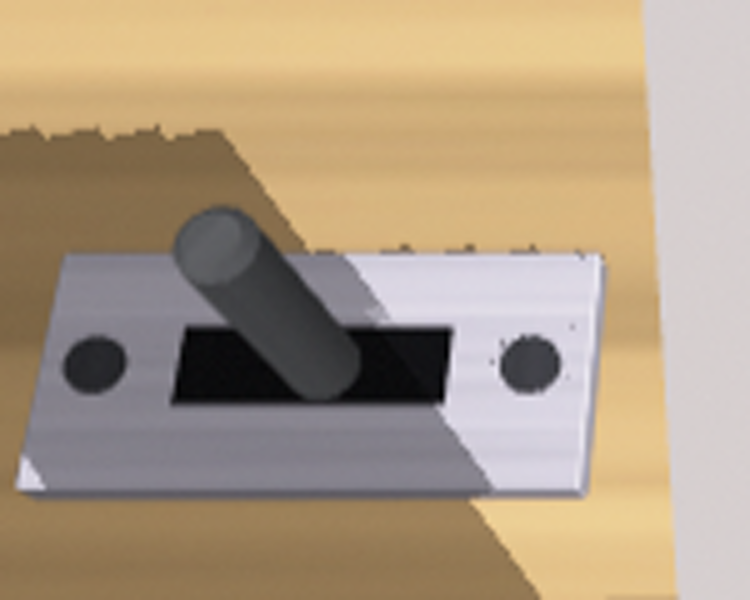

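The crop shows the bracket corners (68,254), (605,254), (585,492), (17,490), the peg tip centre at about (216,247) and the foot at about (327,366). I'll fit the bracket pose and peg offset from these.

Run:
```python
from h import *
s=r.sense();s['tool_pos']=np.array([657.0,327.0,239.8]);s['tcp_rot']=np.array([180,0,174.75]);C=cam('wrist',s)
f=lambda L:np.array(L)/5-.4+[121,184]
obs=f([(68,254),(605,254),(585,492),(17,490)]);loc=np.array([(-17,-37,0),(-17,37,0),(17,37,0),(17,-37,0)],float)
h=lambda p:(proj(C,np.array([p[0],p[1],143+p[3]])+loc@place_axes(p[2]).T)-obs).ravel()
for free in(0,1):
    k=least_squares(lambda p:np.r_[h(p),p[3]*(0.001 if free else 100)],[658,234,-5,0]);print(k.x.round(2),h(k.x).round(1))
    p=k.x;A=place_axes(p[2]);o=np.array([p[0],p[1],143+p[3]])
    g=lambda y:proj(C,o+A@[0,y,40])[0]-f([(216,247)])[0]
    y=least_squares(lambda v:g(v[0]),[0]).x[0];print('peg y tip',y,g(y), 'foot px',(proj(C,o+A@[0,y,0])-[121,184]+.4)*5, 'slot y=0',(proj(C,o)-[121,184]+.4)*5)
```

```text
[657.52 236.58  -5.26  -0.  ] [-0.4 -0.2  0.5 -0.1  0.3  0.1 -0.3  0.4]
peg y tip 1.1937486085466327 [ 4.98683566e-04 -6.59137855e-01] foot px [[328.15464807 369.46094447]] slot y=0 [[319.18625242 369.45363603]]
[658.1  235.88  -5.32  -1.7 ] [-0.1 -0.1  0.1  0.1 -0.1 -0.1  0.1  0.1]
peg y tip 1.0686945409482789 [ 0.00077433 -0.46108267] foot px [[327.16745711 369.41825238]] slot y=0 [[319.19460383 369.40453611]]
```

```bash
python3 -m handwheel '[[0.03,-0.01,0,0],[0.03,-0.02,0,0],[0.03,-0.03,0,0],[0.001,-0.029,0,0],[0,0,0.02,0],[0,0,0.03,0],[0,0,0.035,0],[0,0,0.025,0],[0,0,0.012,0],[0,0,0,0]]' && python3 -m handwheel '[[0,0,0.005,0],[0,0,0.004,0],[0,0,0,0]]'
python3 - <<'E'
from h import *
rep()
s=r.sense();d=s['tool_pos'][:2]-[657.9,237.3];print('u,v',d@[.9958,-.0919],d@[.0919,.9958])
# hole position in tool frame from w2 (320,411) top face tool z=-7.2
p=r.camera_params('wrist');M=np.array(p['mount'])
for uv in((320,411),):
  ray=M[:3,:3]@[(uv[0]-p['cx'])/p['fx'],(uv[1]-p['cy'])/p['fy'],1];c=M[:3,3];print('hole tool',c+ray*(-7.2-c[2])/ray[2])
E
```

```text
time: 8.9
tool_pos: [556.9, 246.5, 116.8]
tcp_rot: [-179.9, -0.2, 174.7]
ft_force: [0.1, -0.6, -0.8]
finger_gap: 48.2
grip_force: 42.0
time: 9.2
tool_pos: [559.0, 247.8, 110.0]
tcp_rot: [180.0, 0.1, 174.8]
ft_force: [1.1, -0.0, -0.6]
finger_gap: 48.4
grip_force: 42.0
{'time': 9.2, 'tool_pos': [558.96, 247.8, 110.01], 'tcp_rot': [179.98, 0.06, 174.76], 'ft_force': [1.12, -0.03, -0.63], 'finger_gap': 48.41, 'grip_force': 41.99}
u,v -99.49092234062792 1.3628932736693398
hole tool [-40.2263999    0.20343442  -7.2       ]
```

```bash
python3 -m handwheel '[[-0.003,0,0,0],[-0.003,0,0,0],[-0.002,0,0,0],[-0.001,0,0,0],[0,0,0,0]]' - 30; python3 -m handwheel '[[-0.001,0,0,0],[-0.001,0,0,0],[-0.001,0,0,0],[0,0,0,0]]';python3 -m handwheel '[[-0.001,0,0,0],[-0.001,0,0,0],[0,0,0,0]]'
```

```text
time: 9.7
tool_pos: [567.7, 246.8, 109.3]
tcp_rot: [180.0, -0.0, 174.8]
ft_force: [0.3, 0.7, -1.4]
finger_gap: 48.1
grip_force: 42.0
time: 10.1
tool_pos: [570.1, 246.6, 109.1]
tcp_rot: [-180.0, -0.1, 174.8]
ft_force: [-2.3, 0.0, 0.4]
finger_gap: 48.4
grip_force: 42.1
time: 10.4
tool_pos: [570.8, 246.6, 108.7]
tcp_rot: [-180.0, -0.2, 174.8]
ft_force: [-8.1, 0.5, 2.6]
finger_gap: 47.9
grip_force: 42.3
```

```bash
python3 -m handwheel '[[0,0,0.0035,0],[0,0,0.0036,0],[0,0,0,0]]' 0 28; python3 -m handwheel '[[-0.0004,0,0.0035,0],[-0.0004,0,0.0035,0],[0,0,0,0]]';python3 -m handwheel '[[-0.0008,0,0.0035,0],[-0.0008,0,0.0034,0],[0,0,0,0]]'
```

```text
time: 10.7
tool_pos: [571.1, 246.6, 101.7]
tcp_rot: [-180.0, -0.2, 174.8]
ft_force: [-9.0, 0.1, 4.2]
finger_gap: 48.7
grip_force: 43.3
time: 11.0
tool_pos: [572.2, 246.5, 94.8]
tcp_rot: [-180.0, -0.1, 174.8]
ft_force: [-7.8, 1.3, 3.3]
finger_gap: 48.3
grip_force: 44.1
time: 11.3
tool_pos: [574.0, 246.4, 87.9]
tcp_rot: [-180.0, -0.1, 174.8]
ft_force: [-7.3, 1.4, 2.8]
finger_gap: 48.3
grip_force: 44.6
```

Run:
```python
from h import *
im=r.snapshot('scene');cv2.imwrite('pics/s1f.png',im[:,:,::-1]);w=r.snapshot('wrist')
a=cv2.resize(im[160:300,320:520,::-1],(400,280),interpolation=cv2.INTER_CUBIC)
b=cv2.resize(w[:,:,::-1],(400,300));cv2.imwrite('pics/c2.png',np.hstack([cv2.copyMakeBorder(a,0,20,0,0,0),b]))
```

```text
(no output)
```

View pics/c2.png

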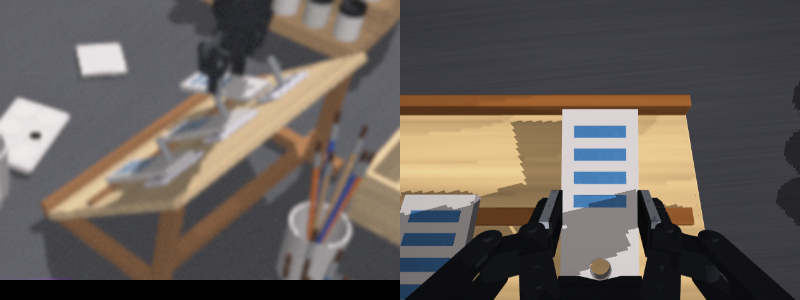

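The scene view is blocked by the gripper. In the wrist view the tail has dropped: its width went from 140 to about 122 px, so the pitch is about 20° and it is pivoting as planned. I'll continue the arc.

```bash
python3 -m handwheel '[[-0.0012,0,0.0034,0],[-0.0013,0,0.0033,0],[0,0,0,0]]'; python3 -m handwheel '[[-0.0012,0,0.0025,0],[-0.0012,0,0.002,0],[0,0,0,0]]';python3 -m handwheel '[[-0.0006,0,0.0012,0],[-0.0006,0,0.0012,0],[0,0,0,0]]'
```

```text
time: 11.7
tool_pos: [576.5, 246.2, 81.1]
tcp_rot: [-180.0, -0.1, 174.8]
ft_force: [-6.3, 0.7, 1.6]
finger_gap: 48.1
grip_force: 44.8
time: 12.0
tool_pos: [578.4, 246.1, 77.7]
tcp_rot: [-180.0, -0.2, 174.8]
ft_force: [-13.6, -0.0, 8.7]
finger_gap: 48.1
grip_force: 45.6
time: 12.3
tool_pos: [579.1, 246.1, 77.0]
tcp_rot: [-180.0, -0.2, 174.8]
ft_force: [-22.3, -3.0, 23.3]
finger_gap: 47.9
grip_force: 52.2
```

```bash
python3 -m handwheel '[[0.004,0,-0.0045,0],[0.0067,0,-0.0074,0],[0.0134,0,-0.0149,0],[0.0134,0,-0.0149,0],[0.0134,0,-0.0149,0],[0.004,0,-0.0045,0],[0,0,0,0],[0,0,0,0]]'
python3 - <<'E'
from h import *
rep();im=r.snapshot('wrist');rep();cv2.imwrite('pics/w4f.png',im[:,:,::-1])
c=im[100:480,220:420,::-1]
cv2.imwrite('pics/w4.png',cv2.resize(np.hstack([c[:190],c[190:]]),(800,380),interpolation=cv2.INTER_CUBIC))
E
```

```text
time: 13.1
tool_pos: [526.5, 250.5, 135.3]
tcp_rot: [-180.0, 0.0, 174.8]
ft_force: [-0.1, -0.7, -1.1]
finger_gap: 48.2
grip_force: 47.4
{'time': 13.1, 'tool_pos': [526.49, 250.46, 135.34], 'tcp_rot': [-179.99, 0.01, 174.75], 'ft_force': [-0.14, -0.72, -1.1], 'finger_gap': 48.23, 'grip_force': 47.44}
{'time': 13.15, 'tool_pos': [526.3, 250.35, 134.95], 'tcp_rot': [-179.97, -0.04, 174.75], 'ft_force': [-0.85, -0.01, -0.74], 'finger_gap': 48.31, 'grip_force': 47.44}
```

View pics/w4.png

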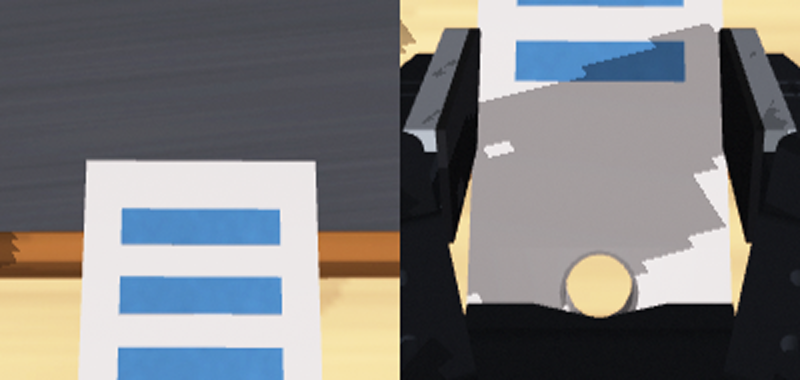

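```bash
cat > fit.py <<'E'
from h import *
def fit(tail,hole,edge,erow,th0=33):
    p=r.camera_params('wrist');M=np.array(p['mount']);Rm=M[:3,:3]
    C=((p['fx'],p['fy'],p['cx'],p['cy']),Rm.T,-Rm.T@M[:3,3])
    def T(q,L): # tile local (x,y,z)->tool ; tile x -> -tool x & up(-z)
        c,s=np.cos(np.radians(q[3])),np.sin(np.radians(q[3]));X=np.array(L,float)
        return np.c_[q[0]-X[:,0]*c+X[:,2]*s, q[1]+X[:,1], q[2]-X[:,0]*s-X[:,2]*c]
    def f(q):
        P=proj(C,T(q,[(-60,-25,4),(-60,25,4),(43,0,4),(60,-25,4),(60,25,4)]))
        e=[P[k]+(P[j]-P[k])*(erow-P[k,1])/(P[j,1]-P[k,1]) for k,j in((0,3),(1,4))]
        return np.r_[(P[:3]-np.array([*tail,hole])).ravel(),e[0][0]-edge[0],e[1][0]-edge[1]]
    k=least_squares(f,[0,0,-4,th0]);print('tile centre tool',k.x.round(2),'res',k.fun.round(1));h=T(k.x,[(43,0,0)])[0];print('hole tool',h.round(2));return k.x,h
E
python3 - <<'E'
from fit import *
fit([(263,180.5),(377.5,181)],(320,432),(254,386.5),440)
fit([(263,180.5),(377.5,181)],(320,430.5),(254,386.5),440)
E
```

```text
tile centre tool [ 1.31  0.26 -0.   32.35] res [ 1.  -0.1 -1.  -0.6  0.2  0.6  0.4 -0.5]
hole tool [-35.02   0.26 -23.01]
tile centre tool [ 1.36  0.26  0.64 32.69] res [ 1.3 -0.2 -1.3 -0.7  0.2  0.7  0.5 -0.6]
hole tool [-34.83   0.26 -22.58]
```

The tail edge is at about (263–377,181) and the hole rim centre at about (320,432), so the pitch is 32–33°. That is enough to thread the peg, and pressing home should align it fully. I'll hover the hole over the peg and look through it.

```bash
python3 -m handwheel '[[-0.01,-0.001,-0.01,0],[-0.02,0,-0.01,0],[-0.02,0,-0.0045,0],[-0.0104,0,0,0],[0,0,0,0],[0,0,0,0]]'
python3 - <<'E'
from h import *
ps=[]
for i in range(4):
    s=r.sense();ps.append(s['tool_pos']);im=r.snapshot('wrist')
P=np.mean(ps,0);print(P);d=P[:2]-[657.9,237.3];print('u,v',d@[.9958,-.0919],d@[.0919,.9958])
s['tool_pos']=P;C=cam('wrist',s);A=place_axes(-5.27);o=np.array([657.9,237.3,142.5])
for z in(0,20,40):print(z,proj(C,o+A@[0,0,z]).round(1))
c=im[330:480,220:420,::-1];cv2.imwrite('pics/w5.png',cv2.resize(c,None,fx=4,fy=4,interpolation=cv2.INTER_CUBIC))
E
```

```text
time: 13.75
tool_pos: [585.4, 243.9, 158.7]
tcp_rot: [-179.9, -0.1, 174.7]
ft_force: [-0.9, 0.9, -2.0]
finger_gap: 48.3
grip_force: 47.4
[585.3119086  244.05777328 159.15087027]
u,v -72.90426078238612 0.058545035687594636
0 [[319.3 427.9]]
20 [[319.3 430. ]]
40 [[319.3 432.5]]
```

View pics/w5.png

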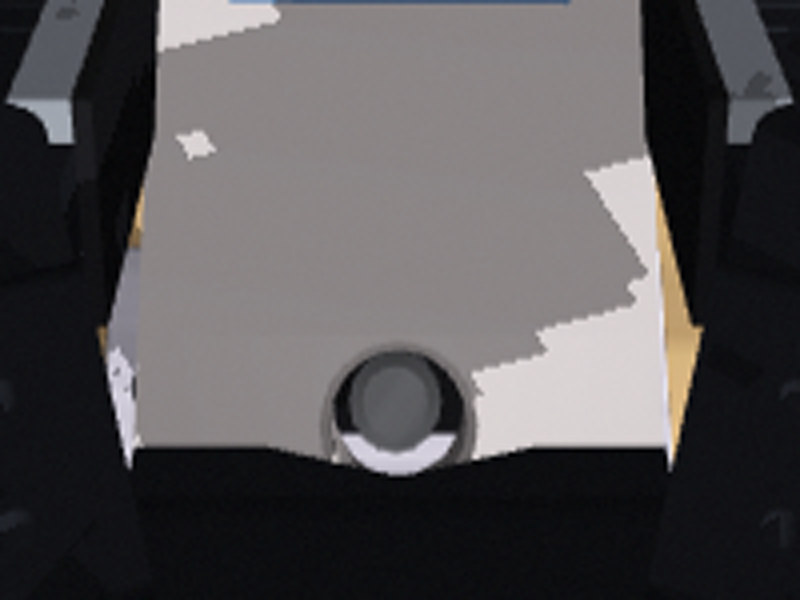

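Through the hole I see the peg tip at (395,400), with the hole centre at about (399,412) in the crop. They are aligned within about half a millimetre, looking nearly along the peg. Now I'll feel down the peg axis.

```bash
python3 -m handwheel '[[-0.002,-0.0004,0.0022,0],[-0.002,0,0.0022,0],[-0.002,0,0.0022,0],[-0.0013,0,0.0015,0],[0,0,0,0]]';python3 -m handwheel '[[-0.0013,0,0.0015,0],[-0.0013,0,0.0015,0],[-0.0013,0,0.0015,0],[0,0,0,0]]';python3 -m handwheel '[[-0.0013,0,0.0015,0],[-0.0013,0,0.0015,0],[-0.0013,0,0.0015,0],[0,0,0,0]]'
```

```text
time: 14.45
tool_pos: [593.5, 242.9, 151.7]
tcp_rot: [-180.0, -0.0, 174.7]
ft_force: [-0.7, -0.8, -1.5]
finger_gap: 48.5
grip_force: 47.4
time: 14.85
tool_pos: [597.4, 242.6, 147.3]
tcp_rot: [-180.0, -0.0, 174.8]
ft_force: [0.5, 0.3, -1.6]
finger_gap: 48.4
grip_force: 47.4
time: 15.25
tool_pos: [601.2, 242.2, 142.7]
tcp_rot: [-180.0, -0.0, 174.8]
ft_force: [-0.8, 0.7, -2.2]
finger_gap: 48.2
grip_force: 47.3
```

```bash
python3 -m handwheel '[[-0.0013,0,0.0015,0],[-0.0013,0,0.0015,0],[-0.0013,0,0.0015,0],[0,0,0,0]]';python3 -m handwheel '[[-0.0013,0,0.0015,0],[-0.0013,0,0.0015,0],[-0.0013,0,0.0015,0],[0,0,0,0]]';python3 -m handwheel '[[-0.0013,0,0.0015,0],[-0.0007,0,0.0007,0],[0,0,0,0]]'
```

```text
time: 15.65
tool_pos: [605.3, 241.9, 138.3]
tcp_rot: [-180.0, -0.0, 174.8]
ft_force: [-0.9, -0.3, -3.0]
finger_gap: 48.1
grip_force: 47.3
time: 16.05
tool_pos: [609.3, 241.5, 133.9]
tcp_rot: [-180.0, 0.0, 174.8]
ft_force: [-0.8, -0.5, -3.2]
finger_gap: 47.9
grip_force: 47.3
time: 16.35
tool_pos: [611.1, 241.4, 131.9]
tcp_rot: [-180.0, -0.0, 174.8]
ft_force: [-2.4, 0.1, -3.7]
finger_gap: 47.7
grip_force: 47.3
```

```bash
python3 -m handwheel '[[-0.0007,0,0.0008,0],[-0.0007,0,0.0008,0],[0,0,0,0]]';python3 -m handwheel '[[-0.0007,0,0.0008,0],[-0.0007,0,0.0008,0],[0,0,0,0]]'
```

```text
time: 16.65
tool_pos: [612.5, 241.3, 130.3]
tcp_rot: [-180.0, 0.0, 174.8]
ft_force: [-1.6, 1.1, -2.0]
finger_gap: 48.2
grip_force: 47.3
time: 16.95
tool_pos: [614.0, 241.2, 128.7]
tcp_rot: [180.0, 0.0, 174.8]
ft_force: [-2.0, 0.2, -1.8]
finger_gap: 48.3
grip_force: 47.3
```

```bash
python3 -m handwheel '[[-0.0007,0,0.0008,0],[-0.0007,0,0.0008,0],[-0.0007,0,0.0008,0],[0,0,0,0]]';python3 -m handwheel '[[-0.0007,0,0.0008,0],[-0.0007,0,0.0008,0],[0,0,0,0]]';python3 -m handwheel '[[-0.0006,0,0.0008,0],[-0.0006,0,0.0008,0],[0,0,0,0]]'
```

```text
time: 17.35
tool_pos: [616.1, 241.0, 126.3]
tcp_rot: [-180.0, 0.0, 174.8]
ft_force: [-1.2, 0.4, -3.0]
finger_gap: 48.0
grip_force: 47.3
time: 17.65
tool_pos: [617.5, 240.9, 124.7]
tcp_rot: [180.0, 0.0, 174.8]
ft_force: [-1.2, -0.5, -2.6]
finger_gap: 47.9
grip_force: 47.4
time: 17.95
tool_pos: [618.6, 240.8, 123.3]
tcp_rot: [180.0, 0.0, 174.8]
ft_force: [-1.7, 0.8, -0.6]
finger_gap: 48.5
grip_force: 47.5
```

```bash
python3 -m handwheel '[[-0.0007,0,0.0011,0],[-0.0007,0,0.0011,0],[0,0,0,0]]';python3 -m handwheel '[[-0.0007,0,0.0011,0],[-0.0007,0,0.0011,0],[0,0,0,0]]';python3 -m handwheel '[[-0.0007,0,0.0010,0],[-0.0007,0,0.001,0],[0,0,0,0]]'
```

```text
time: 18.25
tool_pos: [619.9, 240.7, 121.2]
tcp_rot: [180.0, -0.0, 174.8]
ft_force: [-5.8, -0.8, 2.1]
finger_gap: 48.3
grip_force: 47.6
time: 18.55
tool_pos: [621.2, 240.6, 118.9]
tcp_rot: [180.0, -0.0, 174.8]
ft_force: [-6.4, 0.3, 2.4]
finger_gap: 48.7
grip_force: 47.6
time: 18.85
tool_pos: [622.4, 240.5, 116.7]
tcp_rot: [180.0, -0.0, 174.8]
ft_force: [-6.2, 0.3, 2.1]
finger_gap: 49.0
grip_force: 47.6
```

Pivoting at a steady 6 N; continuing until the batten is felt.

```bash
python3 -m handwheel '[[-0.0007,0,0.0010,0],[-0.0007,0,0.001,0],[0,0,0,0]]';python3 -m handwheel '[[-0.0004,0,0.0005,0],[-0.0004,0,0.0005,0],[0,0,0,0]]'
```

```text
time: 19.15
tool_pos: [623.1, 240.4, 115.6]
tcp_rot: [-180.0, -0.1, 174.8]
ft_force: [-12.8, -1.2, 10.2]
finger_gap: 48.5
grip_force: 48.4
time: 19.45
tool_pos: [623.2, 240.5, 115.5]
tcp_rot: [-180.0, -0.2, 174.8]
ft_force: [-19.5, -2.3, 17.6]
finger_gap: 48.2
grip_force: 49.7
```

```bash
python3 -m handwheel '[[0.0006,0,-0.0007,0],[0,0,0,0]]';python3 -m handwheel '[[0.0006,0,0.0005,0],[0.0004,0,0.0004,0],[0,0,0,0]]'
```

```text
time: 19.65
tool_pos: [623.2, 240.4, 115.6]
tcp_rot: [-180.0, -0.1, 174.8]
ft_force: [-14.1, -1.3, 11.2]
finger_gap: 48.3
grip_force: 49.0
time: 19.95
tool_pos: [623.2, 240.5, 115.6]
tcp_rot: [180.0, 0.0, 174.8]
ft_force: [-10.8, -1.4, 12.4]
finger_gap: 48.1
grip_force: 49.1
```

```bash
python3 -m handwheel '[[0.0006,0,-0.0007,0],[0,0,0,0]]';python3 -m handwheel '[[0.0003,0,-0.0003,0],[0,0,0,0]]'
```

```text
time: 20.15
tool_pos: [623.2, 240.5, 115.6]
tcp_rot: [180.0, 0.1, 174.8]
ft_force: [-6.0, -1.0, 6.5]
finger_gap: 48.0
grip_force: 48.6
time: 20.35
tool_pos: [623.1, 240.5, 115.6]
tcp_rot: [180.0, 0.1, 174.8]
ft_force: [-4.5, -0.5, 7.1]
finger_gap: 48.2
grip_force: 48.4
```

Residual force is small, so I'll release slowly.

```bash
python3 -m handwheel '[[0,0,0,0],[0,0,0,0],[0,0,0,0],[0,0,0,0]]' 0.053 20; python3 -m handwheel '[[0,0,0,0],[0,0,0,0],[0,0,0,0]]' 0.058;  python3 -m handwheel '[[0,0,0,0],[0,0,0,0],[0,0,0,0]]' 0.064
```

```text
time: 20.75
tool_pos: [622.4, 240.3, 114.3]
tcp_rot: [-180.0, -0.0, 174.8]
ft_force: [0.0, -0.2, 0.1]
finger_gap: 53.1
grip_force: 0.0
time: 21.05
tool_pos: [622.5, 240.4, 114.6]
tcp_rot: [180.0, 0.0, 174.8]
ft_force: [0.4, -0.1, 0.3]
finger_gap: 58.1
grip_force: 0.0
time: 21.35
tool_pos: [622.5, 240.4, 114.6]
tcp_rot: [180.0, 0.0, 174.8]
ft_force: [0.4, -0.2, 0.0]
finger_gap: 63.9
grip_force: 0.0
```

```bash
python3 -m handwheel '[[0.002,0,-0.0022,0],[0.0067,0,-0.0074,0],[0.0134,0,-0.0149,0],[0.02,0,-0.0223,0],[0.02,0,-0.0223,0],[0.02,0,-0.0223,0],[0.02,0,-0.0223,0],[0.01,0,-0.011,0],[0,0,0,0]]'
python3 - <<'E'
from h import *
rep();C=cam('wrist');im=r.snapshot('wrist');t=r.snapshot('top')
A=place_axes(-5.27);o=np.array([657.9,237.3,142.5])
L=np.array([(17,25,8),(17,-25,8),(-103,-25,8),(-103,25,8)])-[1.5,0,0]
for n,c in(('wrist',C),('top',cam('top'))):
    print(n,proj(c,o+L@A.T).round(1).tolist())
a=cv2.resize(t[90:220,120:310,::-1],(380,260),interpolation=cv2.INTER_CUBIC)
b=cv2.resize(im[160:480,200:440,::-1],(420,560),interpolation=cv2.INTER_CUBIC)
cv2.imwrite('pics/end.png',np.hstack([cv2.copyMakeBorder(a,0,300,0,0,0),b]))
E
```

```text
time: 22.25
tool_pos: [511.0, 251.4, 242.1]
tcp_rot: [179.9, 0.2, 174.8]
ft_force: [0.7, 0.2, -0.2]
finger_gap: 64.4
grip_force: 0.0
{'time': 22.25, 'tool_pos': [510.99, 251.43, 242.13], 'tcp_rot': [179.88, 0.23, 174.82], 'ft_force': [0.74, 0.23, -0.15], 'finger_gap': 64.41, 'grip_force': 0.0}
wrist [[351.4, 442.8], [285.2, 442.7], [290.0, 288.8], [347.1, 288.8]]
top [[153.0, 131.8], [175.3, 133.4], [180.8, 183.0], [159.7, 181.4]]
```

View pics/end.png

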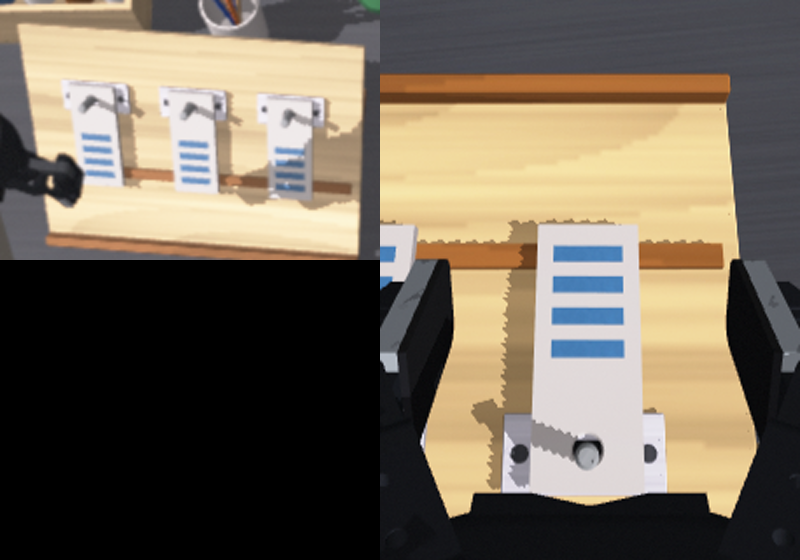

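The tile hangs straight on the peg. Its tail corners are within about 1 px of the flush-home prediction, (291,288.6) and (347,288.6), and the neighbouring tiles haven't moved. Handing in.

```bash
python3 -c "
from bench import r
print(r.hand_in())"
```

```text
the job is handed in; nothing more can be done
None
```

The tile hangs on the free peg, painted face out, hole end up, straight and flat against the bracket and batten to within about 1 px in the final wrist view; I handed the job in at about 22 s.

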